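# Load the parts washer and click it on

### The arm

A 6-joint arm with a two-finger parallel gripper is mounted at the origin on the work surface. World frame = base frame: x ahead of the robot, y to its left, z up, the work surface at z = 0. Lengths are in mm, angles in rad, forces in N, time in s.
With the tool pointing down it reaches from about 350 to 875 mm from the base axis. Payload 4.2 kg.
Tool frame: the origin (TCP) lies midway between the tips of the shut fingers; the grasp point (between the pads) lies 19 mm behind it (arm.tcp_to_grasp is the distance from the TCP to the grasp point, in mm); z points along the fingers, y is the line along which they close (so a half turn about z gives the same grasp; the last joint's range is limited). The gripper opens to 85 mm and grips with 20 to 120 N. Pads are 22 mm wide; open, the fingers measure 114 mm over their backs; the gripper's body (76 mm by 85 mm) begins 54 mm behind the grasp point. The pads swing forward as they close: fully open they stand 13 mm farther back than shut.
Start: joints at [1.435, 0.385, 0.008, 0, -1.194, -0.259], TCP at [240.356, 576.912, 231.312] pointing down, gripper open.
Joint ranges: [-3.14, 3.14], [-1.21, 2.06], [-1.07, 1.41], [-3.16, 2.05], [-2.99, -0.16], [-3.1, 3.1]. Speed limits (rad/s): [2.79, 2.79, 3.14, 3.14, 3.14, 3.14].

### API

Orientations are given as a unit quaternion [x, y, z, w].
In Python, from bench import arm, get_image gives the robot as it stands.
- The arm moves only by the tool drive_tool, never from a script. Its argument "deltas" is a list of rows, each a list of 2 entries, a list of its own where there are three numbers: the shift along the tool's x, y, z in cm, then the turn, a rotation vector about the tool's x, y, z in degrees. In form: [[[x, y, z], [ax, ay, az]], ...]. A call has 1 to 12 rows; each row shifts and turns the commanded pose from where the row before left it, along the tool's axes as they then stand; what a row does not reach is not made up. A row lasts 1/10 s, in which the tool goes at most 50 mm and 8.59 degrees, less where a joint would pass 70% of its speed; a pose out of reach is approached as far as the arm can. A call with a gripper value outside its range is refused whole. "claw" is the finger opening in cm, from 0 to 8.54, set as the call begins (left out, the last holds). The fingers move at their own pace and stop on an object; the grip force is fixed at half the most. Time passes only in rows, so rows that do not move let the fingers close. It gives the time, the measured TCP pose, the force, the opening and the grip force at its end, in the units of the state.
- arm.read_state(): the state, without advancing time (a new reading comes with each control period).
- get_image(name): name is "side" or "top" or "wrist"; returns a dict with "img" (480x640x3 uint8, red, green, blue), "fx", "fy", "cx", "cy" (pixels), "eye" and "orientation" of the camera in the world; the wrist camera has in their place "mount" (4x4, takes a point from camera to tool coordinates, whose origin is the TCP and whose axes are the flange's). Camera axes: x right, y down, z forward; pixel columns grow to the right and rows downward; lengths in mm; the calibration is good to about 2 mm. The wrist camera is an equidistant fisheye: a pixel r from the principal point sees the ray r / f radians off the axis. A picture is of the moment at which its call begins: read the wrist's pose just before it. There is no depth.
- arm.job_done(): hands the job in; it is judged then, once.
The state is a dict: "clock": time; "joints": joint angles; "joint_vel": joint speeds; "joint_efforts": joint torques, N m; "position": TCP position; "ee_rot": TCP orientation; "contact_force": force on the tool from outside, world axes, zero at the start; "wrist_torque": the same for the moment, N m; "gripper_width": finger opening in mm; "grasp_force": force on a finger pad.
Only numpy, scipy, OpenCV 4.12 (cv2) and the standard library are available. Lean on these libraries where they do the work, as an engineer would, in place of code of your own. Each camera call takes 0.05 s, during which the arm holds its last target. There are 200 camera calls.

### The job

Load the parts washer: lift the loading tray by its blue handle until all three orange port plugs have slid into the steel hopper, then lower the tray gently back down to level, without letting it drop. Then turn the control unit's black knob clockwise by one click, from off (black dot) to wash (green dot), never on to dry (yellow dot). Leave the bottle, jar and brush where they are.

Things in the scene. Friction and masses are not known exactly. Their poses are not given: they have to be found in the camera images.
- plug1: loose orange plastic port plug, 60 mm tall, round: 44 mm flange 9 mm thick at the bottom, 30 mm shank, 36 mm head at the top; about 70 g. Origin: centre of the flange's underside, z along the plug. Starts upright in the tray
- plug1_mid (a point): middle of plug1, on its axis 30 mm above its underside
- plug2: loose orange plastic port plug, 60 mm tall, round: 44 mm flange 9 mm thick at the bottom, 30 mm shank, 36 mm head at the top; about 70 g. Origin: centre of the flange's underside, z along the plug. Starts upright in the tray
- plug2_mid (a point): middle of plug2, on its axis 30 mm above its underside
- plug3: loose orange plastic port plug, 60 mm tall, round: 44 mm flange 9 mm thick at the bottom, 30 mm shank, 36 mm head at the top; about 70 g. Origin: centre of the flange's underside, z along the plug. Starts upright in the tray
- plug3_mid (a point): middle of plug3, on its axis 30 mm above its underside
- tray_handle (a point): middle of the tray's handle: a blue round bar 14 mm thick, 144 mm long along this point's y axis, on two 10 mm arms at y = -65 and +65 mm. The tray's end wall is 62 mm from the bar's centre, its top 13 mm higher than that centre. Tray down: bar centre 164 mm above the bench, nothing below it; x level from handle to hinge, z up. Frame tilts with the tray
- tray_hinge (a point): middle of the tray's hinge axis, 124 mm above the bench, fixed. x points level from the tray over the hopper, y along the hinge axis, z up. With the tray down the handle bar's centre is 202 mm back (-x) and 40 mm up from here
- tray (a joint): tilt of the white loading tray about its hinge, rad: 0 = down, level; grows as the handle end is lifted; stop at 1.2. Tray 140 mm long, 165 mm wide, floor top 127 mm above the bench when down, walls 53 mm high at the handle end and sides, open at the hinge end over the hopper; 0.35 kg, falls back down when let go
- washer: bench-top parts washer, fixed: white housing under the tray, open steel hopper beyond it, 310 mm long without the tray's handle. Origin on the bench under the hinge; x from the tray to the hopper, z up
- hopper (a point): centre of the floor of the washer's steel hopper, 20 mm above the bench, axes as at tray_hinge. Inside 170 mm (x) by 175 mm (y). Front wall under the hinge, 98 mm above this point; side walls 135 mm and far splash guard 175 mm above it. The plugs slide in over the tray's open end
- control: white control unit, fixed, 140 (x) by 150 (y) by 85 mm high, blue screen on its front (-x). Origin on the bench, 60 mm beyond (+x of) its centre. In the centre of its top is the knob, and 56 mm from the knob's axis three dots for its positions: black = off (towards -x), green = wash, yellow = dry, each a further 1.0 rad clockwise seen from above
- knob_grip (a point): on the axis of the black switch knob, at the height to grip, 119 mm above the bench. Grip bar 66 mm long (this point's x axis), 16 mm wide, from 97 to 133 mm above the bench, on a 70 mm disc 10 mm thick. A red line on top of the bar's -x half is the pointer. Frame turns with the knob, z up; when off, the pointer (-x) looks to the unit's front
- knob (a joint): turn of the knob, rad, growing clockwise seen from above: 0 off (black), 1.0 wash (green), 2.0 dry (yellow, stop). A detent holds it at each position: it resists with up to about 0.2 N m, and past 0.5 it snaps on to 1.0 by itself; past 1.5 to 2.0
- bottle: bystander: white bottle with green label, 66 mm across, 150 mm tall; origin at the centre of its underside
- jar: bystander: amber jar with black lid, 60 mm across, 85 mm tall; origin at the centre of its underside
- brush: bystander: blue hand brush, 150 mm long, lying along its x axis; origin under its middle
Things that resemble listed ones, but are neither listed nor needed, are in the scene too. What is shaped like the plug3 but brown or purple is not meant.

How it is judged:
By the outcome, as a careful person would: the job done as asked, in the order asked, and still so for the second after the job is handed in, with the robot touching nothing.
It also fails if it takes over 61 s, if anything falls off the work surface, if the arm or the gripper's body presses on something with over 40 N, if the wrist force passes 120 N, or if a joint passes its speed limit or range.

## Working session

There is one attempt and no reset: what is moved stays moved. The work goes in short steps, Python scripts to look and compute and a tool call to move; the robot and the scene stay as the last step left them, time stands still between calls to the robot, and variables do not carry over. Pictures are saved under pics/ and viewed, at most 10 in all, crops included, and the job is handed in when it is done.

Besides the shell and the picture viewer there is one more tool, called after "Request:" by a JSON object that holds its "name" and its "arguments", one argument or row to a line. drive_tool: Moves the arm, as the interface text tells. Its arguments: {"type":"object","properties":{"deltas":{"type":"array"},"claw":{"type":"number"}},"required":["deltas"]}

```bash
ls; mkdir -p pics
cat > h.py <<'E'
import numpy as np, cv2
from scipy.spatial.transform import Rotation as R
from bench import arm, get_image
def snap(n,f=None):
    d=get_image(n)
    if f: cv2.imwrite('pics/'+f,cv2.cvtColor(d['img'],cv2.COLOR_RGB2BGR))
    return d
def ray(d,u,v):
    c=np.array([(u-d['cx'])/d['fx'],(v-d['cy'])/d['fy'],1.])
    o=np.array(d['orientation']); M=R.from_quat(o).as_matrix() if o.size==4 else o.reshape(3,3)
    r=M@c; return np.array(d['eye'],float),r/np.linalg.norm(r)
def onz(d,u,v,z):
    e,r=ray(d,u,v); return e+r*(z-e[2])/r[2]
def proj(d,p):
    M=R.from_quat(d['orientation']).as_matrix(); c=M.T@(np.array(p)-d['eye'])
    return d['cx']+d['fx']*c[0]/c[2], d['cy']+d['fy']*c[1]/c[2]
E
python3 - <<'E'
from h import *
s=arm.read_state(); print(s)
for n in('top','side'):
    d=snap(n,n+'0.png'); print(n,d['fx'],d['cx'],d['cy'],d['eye'],d['orientation'])
E
```

```text
pics
{'clock': 0.0, 'joints': array([ 1.43459544e+00,  3.85550556e-01,  6.59179889e-03, -5.02747762e-04,
       -1.19399201e+00, -2.58609898e-01]), 'joint_vel': array([ 0.00065067, -0.00033164,  0.00024562,  0.00080043, -0.00026942,
        0.00022802]), 'joint_efforts': array([ 5.79443804e-04, -3.92290199e+01,  1.88399005e+01,  4.18610618e+00,
       -4.66976126e-03, -5.39028491e-06]), 'position': array([240.14506814, 576.37479437, 230.21133434]), 'ee_rot': array([ 9.80559958e-01, -1.96216601e-01, -1.67312101e-04,  1.08949221e-03]), 'contact_force': array([-0.5737238 ,  0.05208002,  0.39509453]), 'wrist_torque': array([-0.00193127, -0.02490863,  0.00144516]), 'grasp_force': 0.0, 'gripper_width': 85.22634255201451}
top 501.01634407582304 319.1304658454494 244.92527469658089 [ 436.58124316  -15.10617349 1193.08456446] [ 0.70576444 -0.70403875  0.05202119 -0.05932781]
side 619.0181083271814 323.799732011156 241.5417096611316 [ 249.8089023   645.13810237 1040.90503389] [-0.22170772  0.91910323 -0.31679516  0.07573481]
```

View pics/top0.png

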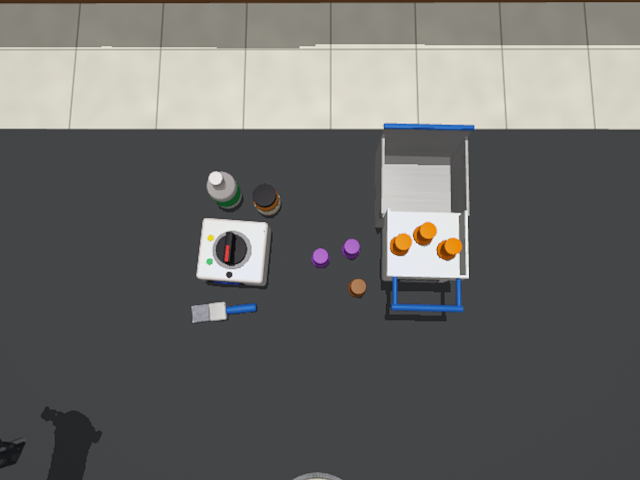

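View pics/side0.png

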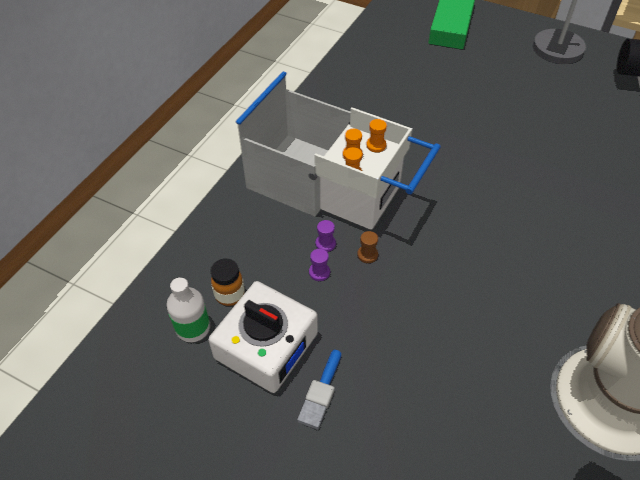

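Top view: the tray handle is the blue bar from (392,307) to (463,309). Blue lookalikes are the splash-guard strip at (428,127), the brush handle at (241,309) and the control screen at (230,284). The three orange plugs are at (401,244), (425,234) and (450,249), and the purple and brown pieces at (320,257), (351,248) and (358,287) are decoys. The knob is at (231,249) with its red line pointing towards the black dot at (229,274). I choose the bar on the near, tray end.

Run:
```python
from h import *
t=snap('top'); s=snap('side')
def mask(d,lo,hi):
    return cv2.inRange(cv2.cvtColor(d['img'],cv2.COLOR_RGB2HSV),lo,hi)
def comps(d,lo,hi,mn=8):
    n,l,st,c=cv2.connectedComponentsWithStats(mask(d,lo,hi)); 
    return [(st[i].tolist(),c[i].round(1).tolist()) for i in range(1,n) if st[i][4]>=mn],l
for nm,d in(('top',t),('side',s)):
  for cn,lo,hi in(('blue',(100,120,60),(125,255,255)),('green',(60,120,60),(90,255,255)),('yellow',(22,150,120),(32,255,255)),('red',(0,200,120),(4,255,255)),('orange',(8,200,150),(18,255,255))):
    print(nm,cn,comps(d,lo,hi)[0])
# bar in top: pixels rows>300, cols 385-470 : line along bar
m=mask(t,(100,120,60),(125,255,255)); ys,xs=np.nonzero(m[298:316,385:470]); ys+=298;xs+=385
for x0 in(400,410,420,430,440,450): 
    q=ys[xs==x0]; print(x0,q.mean(),onz(t,x0,q.mean(),164+2).round(1))
print('ends',onz(t,xs.min()-.5,307,164).round(1),onz(t,xs.max()+.5,309,164).round(1))
# dots z85, knob disc
for u,v in((229,274),(209.5,261.5),(210.5,238)): print(onz(t,u,v,85).round(1))
for d,sl in((t,(215,290,190,275)),(s,(280,400,205,320))):
    a,b,c,e=sl; cv2.imwrite('pics/c%d.png'%a,cv2.resize(cv2.cvtColor(d['img'][a:b,c:e],cv2.COLOR_RGB2BGR),None,fx=6 if d is t else 4,fy=6 if d is t else 4,interpolation=cv2.INTER_CUBIC))
w=snap('top'); cv2.imwrite('pics/hc.png',cv2.resize(cv2.cvtColor(t['img'][200:325,370:485],cv2.COLOR_RGB2BGR),None,fx=4,fy=4,interpolation=cv2.INTER_CUBIC))
a=cv2.imread('pics/c215.png');b=cv2.imread('pics/hc.png');H=max(a.shape[0],b.shape[0])
p=lambda i:cv2.copyMakeBorder(i,0,H-i.shape[0],0,0,0)
j=np.hstack([p(a),p(b)]); cv2.imwrite('pics/close.png',cv2.resize(j,None,fx=.8,fy=.8)); print(j.shape)
```

```text
top blue [([384, 124, 90, 7, 459], [428.7, 126.8]), ([391, 277, 73, 36, 816], [426.0, 301.6]), ([214, 281, 26, 4, 58], [226.2, 282.6]), ([226, 303, 31, 12, 265], [241.1, 308.3])]
top green [([216, 184, 24, 23, 150], [231.0, 199.1]), ([207, 259, 5, 5, 22], [209.1, 261.1])]
top yellow [([208, 235, 5, 6, 22], [210.0, 237.5])]
top red []
top orange [([413, 223, 23, 20, 261], [425.2, 231.2]), ([391, 234, 20, 20, 246], [401.1, 242.3]), ([437, 238, 25, 21, 277], [449.8, 246.6])]
side blue [([236, 72, 50, 52, 366], [260.5, 97.9]), ([381, 136, 60, 59, 697], [416.3, 166.2]), ([285, 342, 19, 32, 185], [294.3, 357.0]), ([320, 349, 21, 36, 382], [330.6, 366.5])]
side green [([429, 0, 46, 49, 1721], [451.1, 22.9]), ([170, 308, 39, 30, 511], [192.0, 326.6]), ([258, 349, 8, 7, 43], [261.6, 352.0])]
side yellow [([232, 336, 8, 8, 46], [235.3, 339.4])]
side red [([259, 308, 19, 12, 67], [268.2, 313.5])]
side orange [([370, 119, 16, 12, 147], [377.5, 124.6]), ([346, 129, 16, 12, 152], [353.4, 134.4]), ([367, 139, 17, 12, 86], [373.7, 146.0]), ([343, 147, 20, 13, 204], [352.4, 153.0])]
400 307.0 [ 472.4 -169.   166. ]
410 307.0 [ 472.4 -189.3  166. ]
420 307.0 [ 472.5 -209.5  166. ]
430 307.5 [ 471.5 -229.8  166. ]
440 308.0 [ 470.6 -250.   166. ]
450 308.0 [ 470.6 -270.3  166. ]
ends [ 472.4 -150.   164. ] [ 468.8 -298.1  164. ]
[546.9 196.8  85. ]
[574.8 241.3  85. ]
[628.1 241.1  85. ]
(500, 970, 3)
```

View pics/close.png

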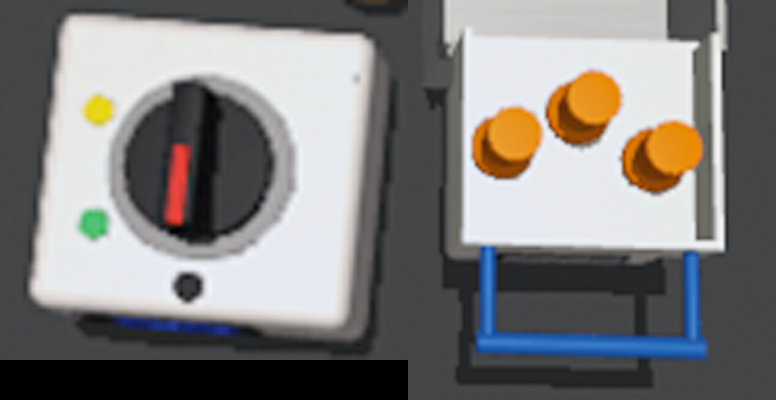

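The crop confirms the choice: the near blue bar sits on two arms at the tray's end, with three orange plugs in the tray. The knob's red pointer looks at the black dot. Next I refine the numbers using both views.

```bash
cat >> h.py <<'E'
def kab(L,W):  # 2D rigid fit local->world
    L,W=np.array(L),np.array(W); a=L-L.mean(0); b=W-W.mean(0)
    th=np.arctan2((a[:,0]*b[:,1]-a[:,1]*b[:,0]).sum(),(a*b).sum()); M=np.array([[np.cos(th),-np.sin(th)],[np.sin(th),np.cos(th)]])
    t=W.mean(0)-M@L.mean(0); return th,t,(W-L@M.T-t).round(1)
def rows(T0,T1,n):  # n equal tool-frame rows from T0=(p,R) to T1 (screw-like)
    import scipy.linalg as sl
    A=np.eye(4);A[:3,:3]=T0[1].as_matrix();A[:3,3]=T0[0];B=np.eye(4);B[:3,:3]=T1[1].as_matrix();B[:3,3]=T1[0]
    D=np.linalg.inv(A)@B; D=np.real(sl.expm(sl.logm(D)/n))
    return (D[:3,3]/10).round(3),np.degrees(R.from_matrix(D[:3,:3]).as_rotvec()).round(3)
E
python3 - <<'E'
from h import *
t=snap('top'); s=snap('side')
dots={}
def dark(d,a,b,c,e,th=70):
    g=d['img'][a:b,c:e].max(2)<th; y,x=np.nonzero(g); return x.mean()+c,y.mean()+a
L=[(-56,0),(-56*np.cos(1),56*np.sin(1)),(-56*np.cos(2),56*np.sin(2))]
for nm,d,px in(('top',t,[dark(t,271,278,225,233),(209.1,261.1),(210,237.5)]),('side',s,[dark(s,334,344,285,295),(261.6,352),(235.3,339.4)])):
    W=[onz(d,u,v,85)[:2] for u,v in px]; th,c,r=kab(L,W); print(nm,px[0],np.degrees(th),c,r.tolist())
# bar: side view, line fit through blue minus arms: bar from upper (438,146) to lower(412,188)
m=cv2.inRange(cv2.cvtColor(s['img'],cv2.COLOR_RGB2HSV),(100,120,60),(125,255,255))
for v in range(150,190,6):
    x=np.nonzero(m[v,400:445])[0]+400
    # intersect with vertical plane? use z=164
    print(v,x.min(),x.max(),onz(s,x.max()-5,v,164).round(1))
for y in(-153,-225,-297): print(y,proj(t,(470.8-0.0*y,y,164)),proj(s,(470.8,y,164)))
# splash guard strip & tray handle y-centre
for u,v in((383.5,126.8),(473.5,126.8)): print(onz(t,u,v,195).round(1))
E
python3 -c "
import cv2;i=cv2.imread('pics/side0.png')[110:215,340:450];cv2.imwrite('pics/sc.png',cv2.resize(i,None,fx=5,fy=5))"
```

```text
top (np.float64(228.86363636363637), np.float64(274.3181818181818)) -4.213304329528715 [602.25057406 193.08482842] [[-0.2, -0.1], [0.2, -0.0], [-0.0, 0.1]]
side (np.float64(289.15384615384613), np.float64(338.4871794871795)) -4.47731347318649 [600.85438548 193.65416506] [[0.1, 0.2], [0.1, -0.2], [-0.2, 0.0]]
150 430 438 [ 471.2 -277.4  164. ]
156 427 434 [ 472.1 -257.4  164. ]
162 423 430 [ 473.  -237.8  164. ]
168 419 427 [ 472.2 -219.3  164. ]
174 415 423 [ 473.1 -200.3  164. ]
180 412 419 [ 474.  -181.6  164. ]
186 400 416 [ 473.2 -164.1  164. ]
-153 (np.float64(392.0094718063381), np.float64(307.7799005831313)) (np.float64(409.9716153713219), np.float64(190.15781734731803))
-225 (np.float64(427.4468012602057), np.float64(307.88378105019444)) (np.float64(423.7082960742548), np.float64(166.41106351286547))
-297 (np.float64(462.9366944478627), np.float64(307.9878156018148)) (np.float64(436.5900299833205), np.float64(144.14226577964075))
[ 845.8 -138.4  195. ]
[ 845.6 -326.2  195. ]
```

View pics/sc.png

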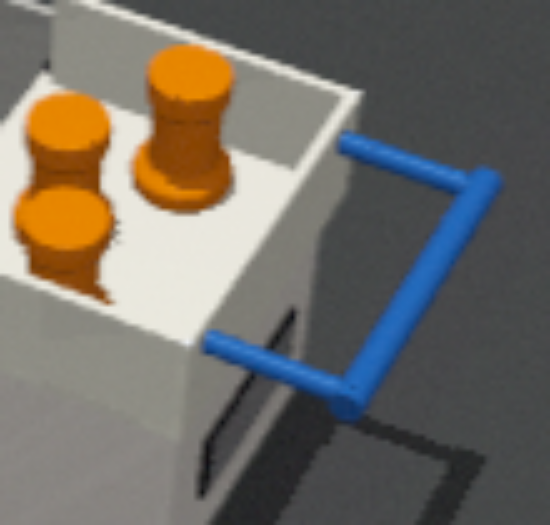

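```bash
cat >> h.py <<'E'
def tool(yaw,tilt): # tool x at yaw(deg), z down tilted by tilt deg toward +90deg-left of tool x
    a=np.radians(yaw);x=np.array([np.cos(a),np.sin(a),0]);f=np.array([-np.sin(a),np.cos(a),0])
    t=np.radians(tilt);z=np.sin(t)*f-np.cos(t)*np.array([0,0,1]); return R.from_matrix(np.c_[x,np.cross(z,x),z])
BAR=np.array([471.8,-224,164.]);PSI=-1.2
HX=np.array([np.cos(np.radians(PSI)),np.sin(np.radians(PSI)),0])
HINGE=BAR+202*HX-np.array([0,0,40.])
E
python3 - <<'E'
from h import *
T0=(np.array([240.356,576.912,231.312]),R.from_quat([.98056,-.19622,0,0]).__mul__(R.identity()))
s=arm.read_state()
RG=tool(-91.2,40); z=RG.as_matrix()[:,2]; print(z,RG.as_matrix()[:,0], T0[1].as_matrix().round(2).tolist())
W1=(np.array([450.,180,300]),tool(-55,10))
G=(BAR+19*z,RG); P=(BAR-100*z,RG)
print(P[0],G[0])
for a,b,n in((T0,W1,12),(W1,P,12)): print(rows(a,b,n))
# midpoints
print(s['clock'])
E
```

```text
[ 0.64264664 -0.01346153 -0.76604444] [-0.02094242 -0.99978068  0.        ] [[0.92, -0.38, 0.0], [-0.38, -0.92, -0.0], [0.0, 0.0, -1.0]]
[ 407.53533643 -222.6538472   240.60444431] [ 484.01028608 -224.25576903  149.44515558]
(array([ 3.453,  1.537, -0.67 ]), array([0.811, 0.235, 2.69 ]))
(array([ 3.092,  1.549, -0.04 ]), array([2.416, 1.289, 2.765]))
0.35
```

Request:
{"name": "drive_tool", "arguments": {
  "deltas": [
    [[3.45, 1.54, -0.67], [0.81, 0.24, 2.69]],
    [[3.45, 1.54, -0.67], [0.81, 0.24, 2.69]],
    [[3.45, 1.54, -0.67], [0.81, 0.24, 2.69]],
    [[3.45, 1.54, -0.67], [0.81, 0.24, 2.69]],
    [[3.45, 1.54, -0.67], [0.81, 0.24, 2.69]],
    [[3.45, 1.54, -0.67], [0.81, 0.24, 2.69]],
    [[3.45, 1.54, -0.67], [0.81, 0.24, 2.69]],
    [[3.45, 1.54, -0.67], [0.81, 0.24, 2.69]],
    [[3.45, 1.54, -0.67], [0.81, 0.24, 2.69]],
    [[3.45, 1.54, -0.67], [0.81, 0.24, 2.69]],
    [[3.45, 1.54, -0.67], [0.81, 0.24, 2.69]],
    [[3.45, 1.54, -0.67], [0.81, 0.24, 2.69]]
  ],
  "claw": 4.0
}}

```text
clock: 1.55
position: [449.7, 178.5, 300.6]
ee_rot: [0.883, -0.461, 0.041, -0.078]
contact_force: [1.0, -0.1, 0.2]
gripper_width: 40.0
grasp_force: 0.0
```

Request:
{"name": "drive_tool", "arguments": {
  "deltas": [
    [[3.09, 1.55, -0.04], [2.42, 1.29, 2.76]],
    [[3.09, 1.55, -0.04], [2.42, 1.29, 2.76]],
    [[3.09, 1.55, -0.04], [2.42, 1.29, 2.76]],
    [[3.09, 1.55, -0.04], [2.42, 1.29, 2.76]],
    [[3.09, 1.55, -0.04], [2.42, 1.29, 2.76]],
    [[3.09, 1.55, -0.04], [2.42, 1.29, 2.76]],
    [[3.09, 1.55, -0.04], [2.42, 1.29, 2.76]],
    [[3.09, 1.55, -0.04], [2.42, 1.29, 2.76]],
    [[3.09, 1.55, -0.04], [2.42, 1.29, 2.76]],
    [[3.09, 1.55, -0.04], [2.42, 1.29, 2.76]],
    [[3.09, 1.55, -0.04], [2.42, 1.29, 2.76]],
    [[3.09, 1.55, -0.04], [2.42, 1.29, 2.76]]
  ]
}}

```text
clock: 2.75
position: [406.5, -223.1, 241.1]
ee_rot: [-0.657, 0.67, -0.246, 0.24]
contact_force: [0.0, -0.7, -0.5]
gripper_width: 40.1
grasp_force: 0.0
```

Run:
```python
from h import *
s=arm.read_state(); d=snap('wrist','w1.png')
print(s['position'],s['joints'].round(2))
RT=R.from_quat(s['ee_rot']); RG=tool(-91.2,40); z=RG.as_matrix()[:,2]
print('err rot',np.degrees((RT.inv()*RG).as_rotvec()).round(2))
print('to grasp cm',RT.inv().apply(BAR+19*z-s['position']).round(2)/10)
M=np.array(d['mount']); 
def wp(p):
    c=np.linalg.inv(M)@np.r_[RT.inv().apply(p-s['position']),1]; c=c[:3]; th=np.arctan2(np.hypot(c[0],c[1]),c[2]); f=d['fx']; h=np.hypot(c[0],c[1]); return d['cx']+f*th*c[0]/h,d['cy']+f*th*c[1]/h
YB=np.array([0.021,1,0])
img=cv2.imread('pics/w1.png')
for k in(-72,-36,0,36,72):
    u,v=wp(BAR+k*YB); print(k,round(u,1),round(v,1)); cv2.circle(img,(int(u),int(v)),2,(0,0,255),-1)
cv2.imwrite('pics/w1m.png',img)
```

```text
[ 406.45559178 -223.06289802  241.13298821] [-0.3  -0.13 -0.61 -0.42 -0.45  0.6 ]
err rot [-0.23 -0.05  0.09]
to grasp cm [-0.054  0.    12.009]
-72 316.4 135.5
-36 316.2 190.2
0 316.0 242.9
36 315.8 291.7
72 315.6 335.6
```

View pics/w1m.png

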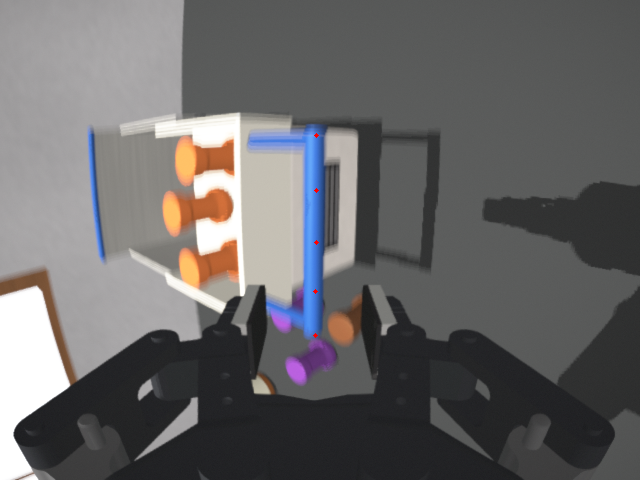

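The wrist view puts the predicted points (316,136)–(316,336) on the blue bar, between the open fingers and within 2 px. I advance and close.

Request:
{"name": "drive_tool", "arguments": {
  "deltas": [
    [[0, 0, 1.3], [0, 0, 0]],
    [[0, 0, 1.3], [0, 0, 0]],
    [[0, 0, 1.3], [0, 0, 0]],
    [[0, 0, 1.3], [0, 0, 0]],
    [[0, 0, 1.3], [0, 0, 0]],
    [[0, 0, 1.3], [0, 0, 0]],
    [[0, 0, 1.3], [0, 0, 0]],
    [[0, 0, 1.3], [0, 0, 0]],
    [[0, 0, 0.9], [0, 0, 0]],
    [[0, 0, 0.7], [0, 0, 0]],
    [[0, 0, 0], [0, 0, 0]]
  ]
}}

```text
clock: 3.9
position: [485.1, -223.3, 148.2]
ee_rot: [-0.658, 0.67, -0.244, 0.239]
contact_force: [-0.2, -0.2, 0.1]
gripper_width: 40.1
grasp_force: 0.0
```

Request:
{"name": "drive_tool", "arguments": {
  "deltas": [
    [[0, 0, 0], [0, 0, 0]],
    [[0, 0, 0], [0, 0, 0]],
    [[0, 0, 0], [0, 0, 0]],
    [[0, 0, 0], [0, 0, 0]],
    [[0, 0, 0], [0, 0, 0]],
    [[0, 0, 0], [0, 0, 0]]
  ],
  "claw": 0.8
}}

```text
clock: 4.5
position: [484.8, -224.0, 150.0]
ee_rot: [-0.658, 0.67, -0.245, 0.24]
contact_force: [-3.3, 2.0, 6.0]
gripper_width: 11.8
grasp_force: 59.0
```

Run:
```python
from h import *
s=arm.read_state(); print(s['position'],s['contact_force'],s['gripper_width'],s['grasp_force'],s['wrist_torque'])
RT=R.from_quat(s['ee_rot']);p=s['position']; print('grasp pt',p-RT.apply([0,0,19]))
Y=np.cross([0,0,1],HX)
for th in(2.4,4.8):
    Q=R.from_rotvec(-np.radians(th)*-Y) # sign check below
    for sg in(1,-1):
        Q=R.from_rotvec(sg*np.radians(th)*Y); q=HINGE+Q.apply(p-HINGE); print(th,sg,q-p, rows((p,RT),(q,Q*RT),1))
```

```text
[ 484.75311942 -224.01189579  150.03184641] [-3.28161235  2.04169134  6.02251992] 11.793125692957489 58.96783411502838 [0.60356914 0.66496523 0.52296073]
grasp pt [ 472.50309582 -223.75609348  164.55326118]
2.4 1 [ 1.25565365 -0.02630219  7.89373589] (array([ 0.001, -0.605, -0.522]), array([-2.4  , -0.005,  0.   ]))
2.4 -1 [-0.92406937  0.01935649 -7.93940459] (array([-0.001,  0.583,  0.547]), array([ 2.4  ,  0.005, -0.   ]))
4.8 1 [ 2.84068873 -0.05950395 15.72795477] (array([ 0.002, -1.231, -1.019]), array([-4.8  , -0.009,  0.   ]))
4.8 -1 [ -1.51493333   0.03173333 -15.91054947] (array([-0.002,  1.142,  1.118]), array([ 4.8  ,  0.009, -0.   ]))
```

Request:
{"name": "drive_tool", "arguments": {
  "deltas": [
    [[0, -0.3, -0.26], [-1.2, 0, 0]],
    [[0, -0.3, -0.26], [-1.2, 0, 0]],
    [[0, -0.6, -0.52], [-2.4, 0, 0]],
    [[0, -0.6, -0.52], [-2.4, 0, 0]],
    [[0, -0.6, -0.52], [-2.4, 0, 0]],
    [[0, -0.6, -0.52], [-2.4, 0, 0]],
    [[0, -0.6, -0.52], [-2.4, 0, 0]]
  ]
}}

```text
clock: 5.2
position: [496.0, -224.3, 194.3]
ee_rot: [-0.683, 0.697, -0.158, 0.154]
contact_force: [2.8, 0.8, -3.1]
gripper_width: 12.2
grasp_force: 59.3
```

```bash
cat >> h.py <<'E'
def tilt():
    s=arm.read_state(); RT=R.from_quat(s['ee_rot']); g=s['position']-RT.apply([0,0,19])-HINGE
    h=g@HX; return 'r %.1f tilt %.3f'%(np.hypot(h,g[2]),np.arctan2(g[2],-h)-np.arctan2(40,202)), s['contact_force'].round(1), s['gripper_width']
E
python3 -c "
from h import *
print(tilt())"
```

```text
('r 205.5 tilt 0.244', array([ 2.8,  0.8, -3.1]), 12.164316713672575)
```

Forces are small and the radius is consistent (205.5 against 205.9), so I continue to about 0.75 rad.

Request:
{"name": "drive_tool", "arguments": {
  "deltas": [
    [[0, -0.6, -0.52], [-2.4, 0, 0]],
    [[0, -0.6, -0.52], [-2.4, 0, 0]],
    [[0, -0.6, -0.52], [-2.4, 0, 0]],
    [[0, -0.6, -0.52], [-2.4, 0, 0]],
    [[0, -0.6, -0.52], [-2.4, 0, 0]],
    [[0, -0.6, -0.52], [-2.4, 0, 0]],
    [[0, -0.6, -0.52], [-2.4, 0, 0]],
    [[0, -0.6, -0.52], [-2.4, 0, 0]],
    [[0, -0.6, -0.52], [-2.4, 0, 0]],
    [[0, -0.6, -0.52], [-2.4, 0, 0]],
    [[0, 0, 0], [0, 0, 0]],
    [[0, 0, 0], [0, 0, 0]]
  ]
}}

```text
clock: 6.4
position: [539.8, -225.3, 260.7]
ee_rot: [-0.7, 0.714, -0.01, 0.009]
contact_force: [-3.6, 2.5, 6.0]
gripper_width: 12.2
grasp_force: 60.3
```

Run:
```python
from h import *
print(tilt()); a=snap('top')['img'][90:330,340:560]; b=snap('side')['img'][50:290,220:480]
cv2.imwrite('pics/t1.png',cv2.resize(cv2.cvtColor(np.hstack([a,b]),cv2.COLOR_RGB2BGR),None,fx=1.6,fy=1.6))
```

```text
('r 205.7 tilt 0.663', array([-3.6,  2.5,  6. ]), 12.203735191002147)
```

View pics/t1.png

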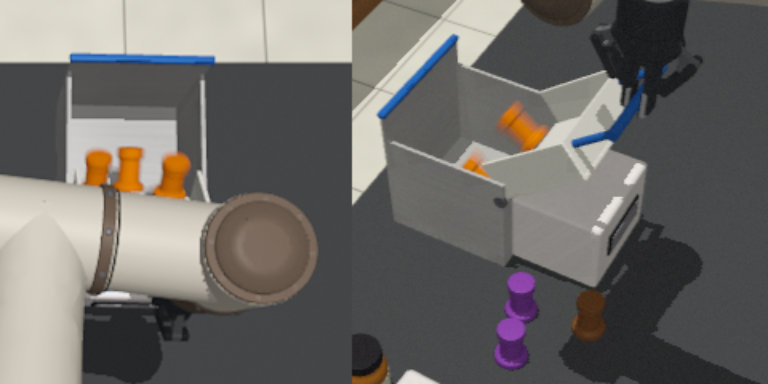

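The plugs are moving over the lip: in the side crop one is at (522,125) and one at (475,165). I wait for them, then look.

Request:
{"name": "drive_tool", "arguments": {
  "deltas": [
    [[0, 0, 0], [0, 0, 0]],
    [[0, 0, 0], [0, 0, 0]],
    [[0, 0, 0], [0, 0, 0]],
    [[0, 0, 0], [0, 0, 0]],
    [[0, -0.3, -0.26], [-1.2, 0, 0]],
    [[0, -0.3, -0.26], [-1.2, 0, 0]],
    [[0, -0.3, -0.26], [-1.2, 0, 0]],
    [[0, -0.3, -0.26], [-1.2, 0, 0]],
    [[0, -0.3, -0.26], [-1.2, 0, 0]],
    [[0, -0.3, -0.26], [-1.2, 0, 0]],
    [[0, 0, 0], [0, 0, 0]],
    [[0, 0, 0], [0, 0, 0]]
  ]
}}

```text
clock: 7.7
position: [558.1, -225.7, 276.6]
ee_rot: [-0.699, 0.713, 0.035, -0.035]
contact_force: [-4.9, 1.6, 6.8]
gripper_width: 12.4
grasp_force: 60.4
```

Run:
```python
from h import *
print(tilt()); a=snap('top')['img'][90:330,340:560]; b=snap('side')['img'][50:290,220:480]
cv2.imwrite('pics/t2.png',cv2.resize(cv2.cvtColor(np.hstack([a,b]),cv2.COLOR_RGB2BGR),None,fx=1.6,fy=1.6))
```

```text
('r 205.9 tilt 0.789', array([-4.9,  1.6,  6.8]), 12.36329334920694)
```

View pics/t2.png

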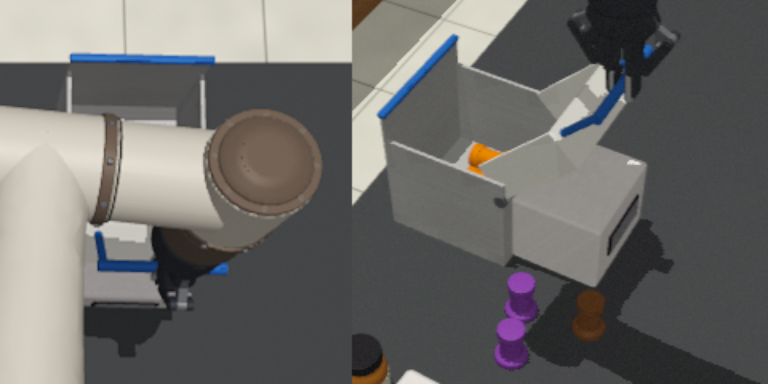

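The visible plugs lie in the hopper at (485,158), and the side view shows none in the tray. I lift a bit more to make sure, then look with the wrist camera.

Request:
{"name": "drive_tool", "arguments": {
  "deltas": [
    [[0, -0.6, -0.52], [-2.4, 0, 0]],
    [[0, -0.6, -0.52], [-2.4, 0, 0]],
    [[0, -0.6, -0.52], [-2.4, 0, 0]],
    [[0, -0.6, -0.52], [-2.4, 0, 0]],
    [[0, 0, 0], [0, 0, 0]],
    [[0, 0, 0], [0, 0, 0]],
    [[0, 0, 0], [0, 0, 0]],
    [[0, 0, 0], [0, 0, 0]]
  ]
}}

```text
clock: 8.6
position: [585.5, -226.4, 294.1]
ee_rot: [-0.694, 0.708, 0.094, -0.093]
contact_force: [-4.5, 2.3, 8.0]
gripper_width: 12.0
grasp_force: 61.2
```

Run:
```python
from h import *
print(tilt()); a=snap('wrist')['img'][60:420,20:420]; b=snap('side')['img'][50:290,220:480]; b=cv2.resize(b,(390,360))
cv2.imwrite('pics/t3.png',cv2.cvtColor(np.hstack([a,b]),cv2.COLOR_RGB2BGR))
```

```text
('r 206.1 tilt 0.959', array([-4.5,  2.3,  8. ]), 12.043045229051542)
```

View pics/t3.png

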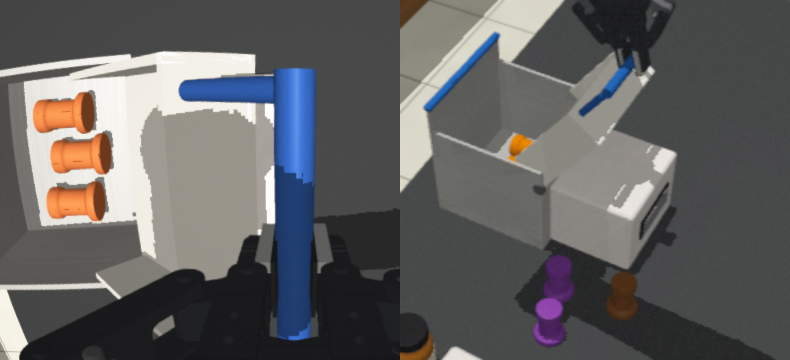

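The wrist view shows all three orange plugs lying on the hopper floor at about (65,112), (80,154) and (76,200), and the tray is empty. Now I lower it along the same arc.

Request:
{"name": "drive_tool", "arguments": {
  "deltas": [
    [[0, 0.58, 0.545], [2.4, 0, 0]],
    [[0, 0.58, 0.545], [2.4, 0, 0]],
    [[0, 0.58, 0.545], [2.4, 0, 0]],
    [[0, 0.58, 0.545], [2.4, 0, 0]],
    [[0, 0.58, 0.545], [2.4, 0, 0]],
    [[0, 0.58, 0.545], [2.4, 0, 0]],
    [[0, 0.58, 0.545], [2.4, 0, 0]],
    [[0, 0.58, 0.545], [2.4, 0, 0]],
    [[0, 0.58, 0.545], [2.4, 0, 0]],
    [[0, 0.58, 0.545], [2.4, 0, 0]],
    [[0, 0.58, 0.545], [2.4, 0, 0]],
    [[0, 0.58, 0.545], [2.4, 0, 0]]
  ]
}}

```text
clock: 9.9
position: [513.9, -224.7, 229.1]
ee_rot: [-0.695, 0.709, -0.085, 0.083]
contact_force: [-1.7, 0.2, 1.3]
gripper_width: 11.9
grasp_force: 60.5
```

Request:
{"name": "drive_tool", "arguments": {
  "deltas": [
    [[0, 0.58, 0.545], [2.4, 0, 0]],
    [[0, 0.58, 0.545], [2.4, 0, 0]],
    [[0, 0.58, 0.545], [2.4, 0, 0]],
    [[0, 0.58, 0.545], [2.4, 0, 0]],
    [[0, 0.58, 0.545], [2.4, 0, 0]],
    [[0, 0.58, 0.545], [2.4, 0, 0]],
    [[0, 0.58, 0.545], [2.4, 0, 0]],
    [[0, 0.29, 0.27], [1.2, 0, 0]],
    [[0, 0.29, 0.27], [1.2, 0, 0]]
  ]
}}

```text
clock: 10.8
position: [488.7, -224.1, 171.3]
ee_rot: [-0.671, 0.685, -0.202, 0.198]
contact_force: [2.3, 1.4, -1.6]
gripper_width: 12.2
grasp_force: 60.2
```

```bash
python3 -c "
from h import *
print(tilt(),arm.read_state()['position'])"
```

```text
('r 205.4 tilt 0.117', array([ 2.3,  1.4, -1.6]), 12.190856053597267) [ 488.66678622 -224.11498895  171.29387675]
```

Request:
{"name": "drive_tool", "arguments": {
  "deltas": [
    [[0, 0.29, 0.27], [1.2, 0, 0]],
    [[0, 0.29, 0.27], [1.2, 0, 0]],
    [[0, 0.29, 0.27], [1.2, 0, 0]],
    [[0, 0.15, 0.13], [0.6, 0, 0]],
    [[0, 0.15, 0.13], [0.6, 0, 0]],
    [[0, 0.15, 0.13], [0.6, 0, 0]],
    [[0, 0.15, 0.13], [0.6, 0, 0]],
    [[0, 0.15, 0.13], [0.6, 0, 0]],
    [[0, 0.07, 0.07], [0.3, 0, 0]],
    [[0, 0, 0], [0, 0, 0]],
    [[0, 0, 0], [0, 0, 0]]
  ]
}}

```text
clock: 11.9
position: [484.6, -224.0, 150.0]
ee_rot: [-0.658, 0.671, -0.243, 0.238]
contact_force: [3.0, 2.3, -0.1]
gripper_width: 12.0
grasp_force: 60.2
```

```bash
python3 -c "
from h import *
print(tilt(),arm.read_state()['position'])"
```

```text
('r 205.4 tilt 0.004', array([ 3. ,  2.3, -0.1]), 12.007372951689167) [ 484.63870766 -224.01157168  150.04843781]
```

Back at the starting height (150.0). I press a hair further down, then release and retreat along the tool axis.

Request:
{"name": "drive_tool", "arguments": {
  "deltas": [
    [[0, 0.03, 0.04], [0.1, 0, 0]],
    [[0, 0, 0], [0, 0, 0]],
    [[0, 0, 0], [0, 0, 0]]
  ]
}}

```text
clock: 12.2
position: [484.7, -224.0, 150.0]
ee_rot: [-0.658, 0.671, -0.244, 0.239]
contact_force: [0.2, 3.7, 4.4]
gripper_width: 11.9
grasp_force: 60.7
```

Request:
{"name": "drive_tool", "arguments": {
  "deltas": [
    [[0, 0, 0], [0, 0, 0]],
    [[0, 0, 0], [0, 0, 0]],
    [[0, 0, 0], [0, 0, 0]],
    [[0, 0, 0], [0, 0, 0]],
    [[0, 0, 0], [0, 0, 0]],
    [[0, 0, -1], [0, 0, 0]],
    [[0, 0, -2], [0, 0, 0]],
    [[0, 0, -2], [0, 0, 0]],
    [[0, 0, -2.5], [0, 0, 0]],
    [[0, 0, -2.5], [0, 0, 0]],
    [[0, 0, -2], [0, 0, 0]]
  ],
  "claw": 4.0
}}

```text
clock: 13.3
position: [406.5, -222.4, 242.5]
ee_rot: [-0.658, 0.671, -0.244, 0.238]
contact_force: [0.9, 0.0, -0.1]
gripper_width: 39.9
grasp_force: 0.0
```

Run:
```python
from h import *
s=arm.read_state(); t=snap('top','top2.png'); RT=R.from_quat(s['ee_rot']);p=s['position']; print(p,s['contact_force'],s['clock'])
sd=snap('side'); m=cv2.inRange(cv2.cvtColor(sd['img'],cv2.COLOR_RGB2HSV),(100,120,60),(125,255,255))
for v in(150,168,186): x=np.nonzero(m[v,400:445])[0]+400; print(v,x.min(),x.max())
K=np.array([601.5,193.4,119.]); 
# knob bar along control x, yaw -4.35 -> tool y (closing) along control y; tool x along control +x or -x
for yaw in(-4.35,175.65):
  RK=tool(yaw,0); A=(np.array([601.5,193.4,230.]),RK)
  print(yaw,rows((p,RT),A,18))
  W=(np.array([470.,0,300]),R.from_matrix(R.concatenate([RT,RK]).mean().as_matrix()))
  print(rows((p,RT),W,8),rows(W,A,12), W[1].as_matrix()[:,2])
print(s['joints'])
```

```text
[ 406.54688809 -222.38224801  242.47186203] [ 0.90662466  0.03073817 -0.11422157] 13.3
150 430 438
168 419 427
186 400 416
-4.35 (array([-1.195, -2.433,  0.891]), array([-1.766, -1.677, -4.607]))
(array([-2.388, -1.888,  0.076]), array([-1.987, -1.886, -5.183])) (array([ 0.167, -1.854,  0.951]), array([-1.325, -1.258, -3.455])) [ 0.34083249  0.1319477  -0.93081847]
175.65 (array([-2.638,  1.049, -0.043]), array([-1.702,  1.793,  4.95 ]))
(array([-3.025, -0.015, -0.529]), array([-1.915,  2.017,  5.569])) (array([-1.546,  1.268,  0.539]), array([-1.276,  1.345,  3.713])) [ 0.33404556 -0.15794456 -0.92922929]
[-0.29295741 -0.13585096 -0.6116048  -0.40729402 -0.44934866  0.583416  ]
```

The tray is level again: the bar pixels are the same as at the start. Next I move above the knob.

Request:
{"name": "drive_tool", "arguments": {
  "deltas": [
    [[-2.39, -1.89, 0.08], [-1.99, -1.89, -5.18]],
    [[-2.39, -1.89, 0.08], [-1.99, -1.89, -5.18]],
    [[-2.39, -1.89, 0.08], [-1.99, -1.89, -5.18]],
    [[-2.39, -1.89, 0.08], [-1.99, -1.89, -5.18]],
    [[-2.39, -1.89, 0.08], [-1.99, -1.89, -5.18]],
    [[-2.39, -1.89, 0.08], [-1.99, -1.89, -5.18]],
    [[-2.39, -1.89, 0.08], [-1.99, -1.89, -5.18]],
    [[-2.39, -1.89, 0.08], [-1.99, -1.89, -5.18]]
  ],
  "claw": 4.5
}}

```text
clock: 14.2
position: [471.6, 1.7, 298.3]
ee_rot: [0.904, -0.385, 0.131, -0.129]
contact_force: [0.4, -0.3, 1.4]
gripper_width: 45.1
grasp_force: 0.0
```

Request:
{"name": "drive_tool", "arguments": {
  "deltas": [
    [[0.17, -1.85, 0.95], [-1.33, -1.26, -3.45]],
    [[0.17, -1.85, 0.95], [-1.33, -1.26, -3.45]],
    [[0.17, -1.85, 0.95], [-1.33, -1.26, -3.45]],
    [[0.17, -1.85, 0.95], [-1.33, -1.26, -3.45]],
    [[0.17, -1.85, 0.95], [-1.33, -1.26, -3.45]],
    [[0.17, -1.85, 0.95], [-1.33, -1.26, -3.45]],
    [[0.17, -1.85, 0.95], [-1.33, -1.26, -3.45]],
    [[0.17, -1.85, 0.95], [-1.33, -1.26, -3.45]],
    [[0.17, -1.85, 0.95], [-1.33, -1.26, -3.45]],
    [[0.17, -1.85, 0.95], [-1.33, -1.26, -3.45]],
    [[0.17, -1.85, 0.95], [-1.33, -1.26, -3.45]],
    [[0.17, -1.85, 0.95], [-1.33, -1.26, -3.45]]
  ]
}}

```text
clock: 15.4
position: [603.3, 194.0, 226.8]
ee_rot: [0.999, -0.037, -0.002, 0.0]
contact_force: [-0.1, 0.0, -0.3]
gripper_width: 44.7
grasp_force: 0.0
```

Run:
```python
from h import *
s=arm.read_state(); RT=R.from_quat(s['ee_rot']);p=s['position']; print(p,s['contact_force'],s['joints'].round(2))
RK=tool(-4.35,0); K=np.array([601.5,193.4,103.])
print('rot',np.degrees((RT.inv()*RK).as_rotvec()).round(2),'shift cm',(RT.inv().apply(K-p)/10).round(2))
d=snap('wrist','w2.png');M=np.array(d['mount']);img=cv2.imread('pics/w2.png')
for x,y,z in((0,0,133),(-33,0,133),(33,0,133),(-56,0,85)):
    q=np.r_[RK.apply([x,y,0])[:2]*[1,1]+K[:2],z]; c=(np.linalg.inv(M)@np.r_[RT.inv().apply(q-p),1])[:3]; h=np.hypot(c[0],c[1]); r=d['fx']*np.arctan2(h,c[2])
    u,v=d['cx']+r*c[0]/h,d['cy']+r*c[1]/h; print(u,v); cv2.circle(img,(int(u),int(v)),3,(255,0,255),-1)
cv2.imwrite('pics/w2m.png',img)
```

```text
[603.29024849 193.96999007 226.79355688] [-0.06660857  0.00531694 -0.30476852] [ 0.57  0.41  0.03 -0.   -1.2   0.93]
rot [0.06 0.28 0.08] shift cm [-0.11  0.06 12.38]
312.6845448671259 247.32158462738101
312.63703661242516 292.8666487819486
312.7454226955393 198.18732806781807
312.68246612135385 294.96969505977836
```

View pics/w2m.png

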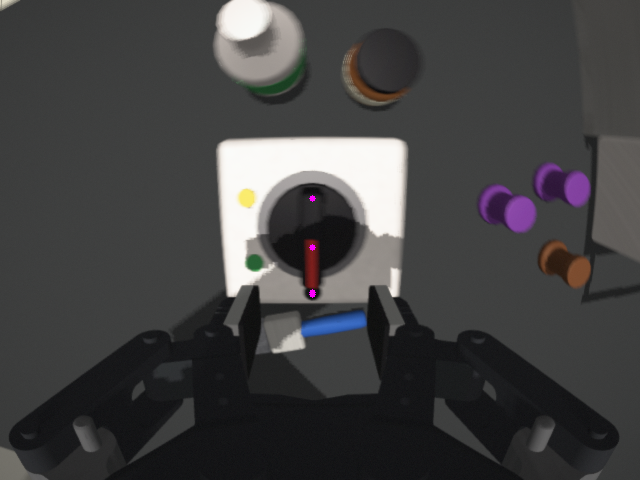

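The wrist view agrees: the predicted knob points (312,198)–(312,293) lie on the bar, and the red line runs (312,240)–(312,288). I descend, grip and turn.

Request:
{"name": "drive_tool", "arguments": {
  "deltas": [
    [[-0.11, 0.06, 1.3], [0, 0.28, 0]],
    [[0, 0, 1.5], [0, 0, 0]],
    [[0, 0, 1.5], [0, 0, 0]],
    [[0, 0, 1.5], [0, 0, 0]],
    [[0, 0, 1.5], [0, 0, 0]],
    [[0, 0, 1.5], [0, 0, 0]],
    [[0, 0, 1.2], [0, 0, 0]],
    [[0, 0, 1.0], [0, 0, 0]],
    [[0, 0, 0.8], [0, 0, 0]],
    [[0, 0, 0.5], [0, 0, 0]],
    [[0, 0, 0], [0, 0, 0]]
  ]
}}

```text
clock: 16.55
position: [601.7, 192.2, 105.4]
ee_rot: [0.999, -0.039, 0.001, 0.0]
contact_force: [-0.7, -0.1, 0.2]
gripper_width: 45.1
grasp_force: 0.0
```

Request:
{"name": "drive_tool", "arguments": {
  "deltas": [
    [[0, 0, 0], [0, 0, 0]],
    [[0, 0, 0], [0, 0, 0]],
    [[0, 0, 0], [0, 0, 0]],
    [[0, 0, 0], [0, 0, 0]],
    [[0, 0, 0], [0, 0, 0]],
    [[0, 0, 0], [0, 0, 0]]
  ],
  "claw": 1.0
}}

```text
clock: 17.15
position: [602.5, 193.4, 107.0]
ee_rot: [0.999, -0.038, 0.002, -0.001]
contact_force: [-0.5, 6.0, 4.3]
gripper_width: 14.9
grasp_force: 60.6
```

Gripped at 14.9 mm with low side force. Now I turn +57.3° about tool z.

Request:
{"name": "drive_tool", "arguments": {
  "deltas": [
    [[0, 0, 0], [0, 0, 5]],
    [[0, 0, 0], [0, 0, 5]],
    [[0, 0, 0], [0, 0, 5]],
    [[0, 0, 0], [0, 0, 5]],
    [[0, 0, 0], [0, 0, 5]],
    [[0, 0, 0], [0, 0, 5]],
    [[0, 0, 0], [0, 0, 5]],
    [[0, 0, 0], [0, 0, 5]],
    [[0, 0, 0], [0, 0, 5]],
    [[0, 0, 0], [0, 0, 5]],
    [[0, 0, 0], [0, 0, 4]],
    [[0, 0, 0], [0, 0, 3.3]]
  ]
}}

```text
clock: 18.35
position: [602.8, 193.9, 107.0]
ee_rot: [0.858, -0.514, 0.002, -0.002]
contact_force: [-0.7, 6.0, 3.7]
gripper_width: 15.3
grasp_force: 60.5
```

Run:
```python
from h import *
s=arm.read_state();x=R.from_quat(s['ee_rot']).as_matrix()[:,0];print('turned',-4.35-np.degrees(np.arctan2(x[1],x[0])),s['contact_force'],s['wrist_torque'],s['gripper_width'])
```

```text
turned 57.469989190883254 [-0.71381901  6.0263968   3.68544916] [1.64162358 0.52807668 0.09606387] 15.260345788065852
```

Turned 57.5°. I release and rise straight up.

Request:
{"name": "drive_tool", "arguments": {
  "deltas": [
    [[0, 0, 0], [0, 0, 0]],
    [[0, 0, 0], [0, 0, 0]],
    [[0, 0, 0], [0, 0, 0]],
    [[0, 0, 0], [0, 0, 0]],
    [[0, 0, 0], [0, 0, 0]],
    [[0, 0, -1], [0, 0, 0]],
    [[0, 0, -2], [0, 0, 0]],
    [[0, 0, -3], [0, 0, 0]],
    [[0, 0, -3], [0, 0, 0]],
    [[0, 0, -3], [0, 0, 0]],
    [[0, 0, -2], [0, 0, 0]],
    [[0, 0, 0], [0, 0, 0]]
  ],
  "claw": 4.5
}}

```text
clock: 19.55
position: [603.2, 192.9, 251.0]
ee_rot: [0.859, -0.513, 0.004, -0.004]
contact_force: [1.0, 0.1, 0.5]
gripper_width: 44.9
grasp_force: 0.0
```

Run:
```python
from h import *
a=snap('wrist')['img'][60:420,130:520]; b=cv2.resize(snap('side')['img'][60:420,160:460],(390,468))[:360]
b=snap('side')['img'][60:420,160:460]
cv2.imwrite('pics/end.png',cv2.cvtColor(np.hstack([a,b]),cv2.COLOR_RGB2BGR)); print(arm.read_state()['contact_force'])
```

```text
[ 0.26374477  0.25570546 -0.03441745]
```

View pics/end.png

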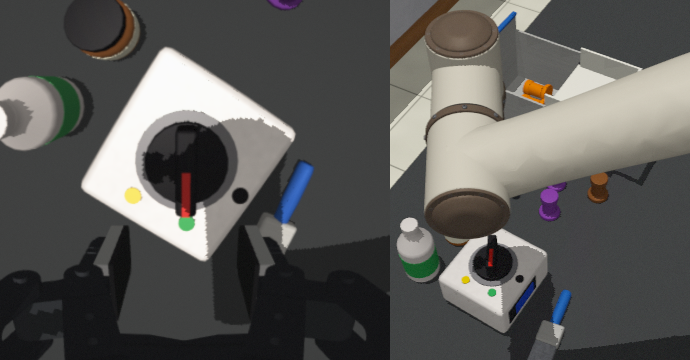

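The red pointer (186,195) points at the green dot (187,223). The tray is level, the plugs are in the hopper, and the bystanders look unmoved.

```bash
python3 -c "
from bench import arm
print(arm.job_done())"
```

```text
the job is handed in; nothing more can be done
None
```

The job is handed in at about 20 s: all three orange plugs are in the hopper, the tray was lowered gently back to level, the knob points at wash (green), and the bottle, jar and brush were left alone.

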